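Hang the dipping basket to drain by its snap hook

ROBOT

A 7-joint arm with a two-finger parallel gripper is mounted at the origin on a cart in front of the work surface, level with it; the furniture and walls round the work are solid. World frame = base frame: x ahead of the robot, y to its left, z up, the work surface at z = 0. Lengths are in m, angles in rad, forces in N, time in s.
With the tool pointing down it reaches from about 0.4 to 0.85 m from the base axis. Payload 4.5 kg.
Tool frame: the origin (TCP) lies between the finger pads, 19 mm behind the fingertips; this is the grasp point; z points along the fingers, y is the line along which they close (so a half turn about z gives the same grasp; the last joint's range is limited). The gripper opens to 85 mm and grips with 20 to 120 N. Pads are 22 mm wide; open, the fingers measure 114 mm over their backs; the gripper's body (76 mm by 85 mm) begins 54 mm behind the grasp point. The pads swing forward as they close: fully open they stand 13 mm farther back than shut.
Start: joints at [-1.083, 0.689, -0.195, 1.565, 0.157, 0.902, -0.215], TCP at [0.274, 0.562, 0.25] pointing down, gripper open.
Joint ranges: [-3.01, 3.01], [-0.46, 2.08], [-1.47, 1.51], [0.13, 2.56], [-1, 4.14], [0.04, 2.09], [-2.66, 2.66]. Speed limits (rad/s): [2.57, 2.57, 3.14, 3.14, 3.14, 3.14, 3.14].

INTERFACE

Orientations are given as [roll, pitch, yaw] about the fixed x, y, z axes, in that order (R = Rz(yaw) Ry(pitch) Rx(roll)).
In Python, from plant import arm, cam, kinematics, get_time, get_joint_positions, get_qvel, get_tau, get_tool_pos, get_eef_rot, get_contact_force, get_moment, get_grip_width, get_grip_force gives the robot as it stands (arm), with the cameras (cam), the kinematics (kinematics) and the readings as plain functions. Calls block until the motion is done:
- arm.move_ptp(position, orientation): joint-space move of the TCP to a pose.
- arm.line_to(position, rate=0.15, orientation=None, force_limit=None): straight line of the TCP; orientation=None keeps the orientation; rate is the mean speed in m/s. With force_limit (N) it stops when the force on the tool has changed by that much, and returns True; else False.
- arm.movej(angles): joint-space move.
- arm.release() and arm.close_gripper(newtons=None): open the fingers fully, or close them until they stop; newtons is the grip in N (None keeps the last).
- arm.dwell(seconds).
- kinematics.inverse_kinematics(position, orientation): joint angles nearest the present ones, or None.
- cam.camera(name): name is "scene" or "side" or "wrist"; returns (picture, depth): 420x560x3 uint8, blue, green, red; 420x560 float32, m along the optical axis (not along the pixel's ray), 0 where there is no reading.
- cam.calibration(name): a dict with "vfov" (degrees; the focal length in pixels is half the picture's height over the tangent of half this angle, whatever the lens; pixels are square), "cx", "cy" (the principal point, pixels), "rvec" (rotation vector, rad) and "tvec" (3), from world to camera coordinates, as OpenCV has them. Camera axes: x right, y down, z forward; pixel columns grow to the right and rows downward; lengths in m; the calibration is good to about 2 mm. A picture is of the moment at which its call begins: read the wrist's pose just before it. calibration takes no time and is no camera call; for the wrist camera it gives the pose at the moment of the call.
A pose or a line that the arm cannot do raises arm.PlanningError and nothing moves.
- arm.finish_job(): hands the job in; it is judged then, once.
Readings, each from a call of its own:
- get_time(): time.
- get_joint_positions(): joint angles.
- get_qvel(): joint speeds.
- get_tau(): joint torques, N m.
- get_tool_pos(): TCP position.
- get_eef_rot(): TCP orientation.
- get_contact_force(): force on the tool from outside, world axes, zero at the start.
- get_moment(): the same for the moment, N m.
- get_grip_width(): opening from 0.0 (shut) to 1.0 (fully open).
- get_grip_force(): force on a finger pad.
Only numpy, scipy, OpenCV 4.12 (cv2) and the standard library are available. Lean on these libraries where they do the work, as an engineer would, in place of code of your own. Each camera call takes 0.05 s, during which the arm holds its last target. There are 200 camera calls.

TASK

Hang the little wire basket of rinsed vials up to drain: take it by its blue grip, carry it upright to the retort stand and press its snap hook straight down over the front of the steel ring until the bar is fully home in the hook and the sprung brass gate has flicked shut beneath it. Then, still holding it, tug it lightly upward until the shut gate catches under the bar (a real pull of at least 5 N, so that you know it is locked), let it back down and leave it hanging freely and still over the dish. The ring is only clamped to its rod and slips if it is loaded hard, so keep every push, knock and pull on it under 20 N, and do not shift the bottles and jars around.

Things in the scene. Friction and masses are not known exactly. Their poses are not given: they have to be found in the camera images.
- basket: Loose steel wire basket of glass vials, 58 mm across, 50 mm high, about 0.2 kg; 173 mm tall with hook and grip. Origin: centre of its underside, z up. A wire bail rises to 63 mm; from it a round upright spine (8 mm thick, axis at x = -10 mm) rises to a hook like an upside-down U in the x-z plane: nose on the +x side, mouth downward. Starts upright on the table.
- grip (a point): Middle of the blue plastic grip on top of the hook: on the basket's z axis, 156 mm above its underside, axes as the basket's. The grip is 32 mm (x) by 12 mm (y) by 34 mm (z); take it from above across its 12 mm, the fingers closing along y, TCP at or just above this point.
- hook_seat (a point): Where the centre of the ring's bar sits when fully home in the hook: on the basket's z axis, 125 mm above its underside, axes as the basket's. The throat is 12 mm wide (x = -6 to +6 mm from here), round at the top, for the 8 mm bar. Hanging here, the basket's weight keeps it upright.
- mouth (a point): Point below the hook's mouth, 42 mm under hook_seat on the basket's z axis. The nose (8 mm thick, axis at x = +10 mm) ends in a round tip 20 mm above this point; the bail is 20 mm below it; the +x side is open. The bar comes in here from +x until it touches the spine (bar's centre then 2 mm to -x of this point); from there the hook goes straight down over it.
- gate (a joint): Sprung brass gate across the hook's mouth, 16 mm long, pivoted on the spine 22 mm below hook_seat. 0 rad shut (stop), swings inward and up to 1.3 rad. The entering bar meets it about 25 mm below the seat; pressing past it takes some 4 to 9 N. It flicks shut under the bar only in the last 4 mm; the push drops, then rises steeply at home. Shut, it leaves the bar 12 mm of play below the seat.
- stand: Fixed retort stand. Origin: centre of the underside of its grey foot (200 x 130 x 12 mm); 12 mm rod at x = +70 mm, 257 mm high. A level ring of 8 mm round steel bar, 80 mm across on the bar's axis, points to -x. The middle of its front bar is at y = 0, x = -55 mm give or take 12, height 185 mm give or take 5: boss and stem are clamped by hand, each time differently.
- dish (a point): Centre of the white drip dish on the stand's foot, at x = -55 mm, y = 0, 16 mm above the table, axes as the stand's (dish 84 mm across, rim 32 mm up). The front of the ring is above it, its bar running along y. Hook it with the basket's x along this x axis: nose down inside the ring, spine outside.
- amber_bottle: Bystander, leave it where it stands: amber bottle with white cap, 66 mm across, 155 mm tall; origin at the centre of its underside.
- reagent_jar: Bystander, leave it where it stands: brown reagent jar with black stopper, 71 mm across, 127 mm tall; origin at the centre of its underside.
- dropper_a: Bystander, leave it where it stands: dropper bottle with black teat, amber, 30 mm across, 92 mm tall; origin at the centre of its underside.
- dropper_b: Bystander, leave it where it stands: dropper bottle with black teat, amber, 30 mm across, 92 mm tall; origin at the centre of its underside.
- nasal_spray_16: Bystander, leave it where it stands: spray bottle, white pump, green label, on the brown tray, 30 mm across, 118 mm tall; origin at the centre of its underside.
- nasal_spray_17: Bystander, leave it where it stands: spray bottle, white pump, green label, on the brown tray, 30 mm across, 118 mm tall; origin at the centre of its underside.

How it is judged:
By the outcome, as a careful person would: the job done as asked, in the order asked, and still so for the second after the job is handed in, with the robot touching nothing.
It also fails if it takes over 70 s, if anything falls off the work surface, if the arm or the gripper's body presses on something with over 40 N, if the wrist force passes 120 N, or if a joint passes its speed limit or range.

## Working session

There is one attempt and no reset: what is moved stays moved. The work goes in short steps, each a Python script; the robot and the scene stay as the last script left them, time stands still between calls to the robot, and variables do not carry over. Pictures are saved under pics/ and viewed, at most 10 in all, crops included, and the job is handed in when it is done.

```bash
mkdir -p pics; ls; cat > h.py <<'E'
import numpy as np, cv2
from plant import arm, cam, kinematics, get_time, get_joint_positions, get_qvel, get_tau, get_tool_pos, get_eef_rot, get_contact_force, get_moment, get_grip_width, get_grip_force
def cal(n):
    c=cam.calibration(n); f=210/np.tan(np.radians(c["vfov"])/2)
    R=cv2.Rodrigues(np.array(c["rvec"],float))[0]; t=np.array(c["tvec"],float)
    return f,c["cx"],c["cy"],R,t
def cloud(n):
    f,cx,cy,R,t=cal(n); im,d=cam.camera(n)
    v,u=np.mgrid[:420,:560]
    P=np.stack([(u-cx)/f*d,(v-cy)/f*d,d],-1)
    W=(P-t)@R; W[d==0]=np.nan
    return im,d,W
def proj(n,p):
    f,cx,cy,R,t=cal(n); q=R@np.array(p)+t
    return f*q[0]/q[2]+cx,f*q[1]/q[2]+cy
E
python3 - <<'E'
from h import *
for n in("scene","side"):
    im,d,W=cloud(n); cv2.imwrite(f"pics/{n}0.png",im); np.savez(f"{n}0.npz",im=im,d=d,W=W)
    f,cx,cy,R,t=cal(n); print(n,f,cx,cy,-R.T@t,R[2],cam.calibration(n).keys())
E
```

```text
pics
plant.py
scene 429.1884723986744 281.58992946035005 203.23148664273296 [-0.05535348 -0.67261622  0.56008371] [ 0.61088455  0.64743848 -0.45567915] dict_keys(['vfov', 'cx', 'cy', 'rvec', 'tvec'])
side 379.8351708528949 279.16376490902024 215.64441606177334 [0.19837133 0.93392606 0.52136139] [ 0.3302433  -0.8719228  -0.36151071] dict_keys(['vfov', 'cx', 'cy', 'rvec', 'tvec'])
```

View pics/scene0.png

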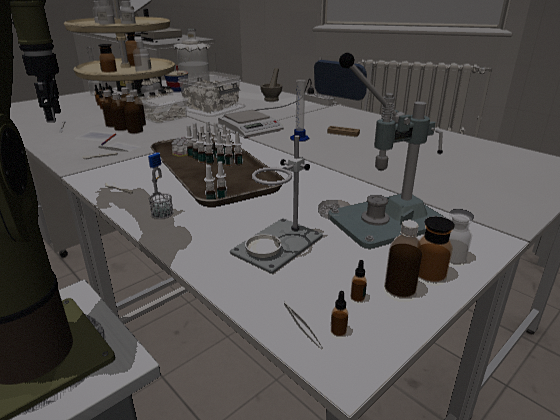

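View pics/side0.png

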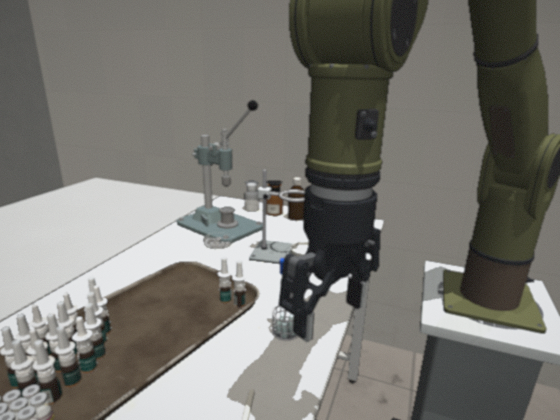

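The scene view shows the basket at about (160,205) with its blue grip at (154,160). The stand foot is at (278,244), the ring at (271,177) and the dish at (264,246). In the side view the arm partly hides the basket.

```bash
python3 - <<'E'
import numpy as np,cv2
z=np.load("scene0.npz");im,W=z["im"].astype(int),z["W"]
b,g,r=im[...,0],im[...,1],im[...,2]
m=(b>g+40)&(b>r+60); m[:140]=0;m[180:]=0;m[:,:140]=0;m[:,170:]=0
P=W[m];P=P[~np.isnan(P[:,0])];print("grip",m.sum(),np.nanmedian(P,0),P.min(0),P.max(0))
def reg(u0,u1,v0,v1,z0,z1):
    Q=W[v0:v1,u0:u1].reshape(-1,3);Q=Q[(Q[:,2]>z0)&(Q[:,2]<z1)];return Q
Q=reg(145,178,190,220,.01,.06);print("basket",len(Q),np.median(Q,0),Q.min(0),Q.max(0))
Q=reg(248,295,164,192,.16,.21);print("ring",len(Q),np.median(Q,0),Q.min(0),Q.max(0))
Q=reg(288,304,195,228,.03,.15);print("rod",len(Q),np.median(Q,0))
Q=reg(225,330,215,272,.006,.016);c,s,a=cv2.minAreaRect(Q[:,:2].astype(np.float32));print("foot",len(Q),c,s,a, cv2.boxPoints((c,s,a)))
Q=reg(240,290,230,262,.026,.036);print("dish rim",len(Q),cv2.minEnclosingCircle(Q[:,:2].astype(np.float32)))
for n,u0,u1,v0,v1 in(("bot",384,422,220,296),("jar",416,456,217,282),("dA",350,370,258,302),("dB",330,350,290,336),("s1",204,216,160,200),("s2",216,228,155,200)):
    Q=reg(u0,u1,v0,v1,.02,.2);print(n,np.median(Q,0).round(3),Q[:,2].max().round(3))
E
```

```text
grip 19 [0.41435144 0.30380382 0.17042698] [0.40203907 0.2960103  0.16873254] [0.42916416 0.30946758 0.17218438]
basket 342 [0.41188629 0.2949174  0.03085024] [0.38617828 0.27361427 0.01028147] [0.44594782 0.33567486 0.05963011]
ring 385 [ 0.5309278  -0.02812841  0.18881934] [ 0.47427473 -0.07634665  0.16014039] [0.60176547 0.01206468 0.19450431]
rod 144 [ 0.60300877 -0.02255531  0.07094876]
foot 2024 (0.5777823328971863, -0.02435699850320816) (0.2840380370616913, 0.131721630692482) 8.731943130493164 [[ 0.42741096  0.01918028]
 [ 0.44740784 -0.11101463]
 [ 0.7281537  -0.06789427]
 [ 0.7081568   0.06230063]]
dish rim 170 ((0.4874049723148346, -0.038117535412311554), 0.04459695518016815)
bot [ 0.59  -0.334  0.087] 0.155
jar [ 0.682 -0.351  0.083] 0.154
dA [ 0.515 -0.286  0.047] 0.09
dB [ 0.416 -0.321  0.048] 0.09
s1 [0.542 0.253 0.062] 0.118
s2 [0.582 0.254 0.045] 0.118
```

```bash
python3 - <<'E'
from h import *
print(get_tool_pos(),get_eef_rot(),get_contact_force(),get_time())
f,cx,cy,R,t=cal("wrist");print(f,-R.T@t,R)
arm.move_ptp([0.36,0.32,0.36],[np.pi,0,get_eef_rot()[2]])
print(get_tool_pos(),get_eef_rot(),proj("wrist",[.412,.303,.156]),proj("wrist",[.412,.303,0]))
im,d,W=cloud("wrist");cv2.imwrite("pics/w1.png",im);np.savez("w1.npz",im=im,W=W)
im,d,W=cloud("side");cv2.imwrite("pics/s1.png",im);np.savez("s1.npz",im=im,W=W)
E
```

```text
[0.27379457 0.56122163 0.24926074] [-3.13991615e+00  1.04060457e-04  2.68780471e+00] [-0.21035935  0.76284417 -0.59439646] 0.1
303.89324812990367 [0.21157462 0.59045594 0.3740503 ] [[ 0.43804267  0.89895294 -0.00149404]
 [ 0.86512031 -0.42110384  0.27246723]
 [ 0.24430608 -0.12064479 -0.9621639 ]]
[0.35945933 0.32137094 0.35969312] [ 3.14107483e+00 -9.51355044e-04  2.68971684e+00] (np.float64(286.51087467787954), np.float64(231.69068909145844)) (np.float64(284.516756070181), np.float64(198.11521952865462))
```

View pics/w1.png

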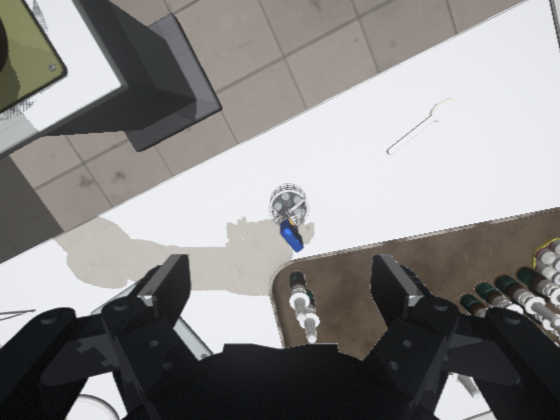

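The wrist view shows the basket at (289,203) and the blue grip at (291,235), elongated along the image diagonal. Next I need the grip's yaw, and which side the spine is on.

```bash
python3 - <<'E'
import numpy as np,cv2
z=np.load("w1.npz");im,W=z["im"],z["W"];I=im.astype(int)
m=(I[...,0]>I[...,1]+40)&(I[...,0]>I[...,2]+60);m[:200]=0;m[265:]=0;m[:,:260]=0;m[:,320:]=0
P=W[m];P=P[P[:,2]>.12];top=P[P[:,2]>.168]
print(len(P),len(top),np.percentile(P[:,2],[0,50,100]),cv2.minAreaRect(top[:,:2].astype(np.float32)),top.mean(0))
B=W[180:225,260:320].reshape(-1,3);
for a,b in((.045,.056),(.066,.09),(.09,.11),(.11,.139)):
    Q=B[(B[:,2]>a)&(B[:,2]<b)];print(a,len(Q),Q.mean(0) if len(Q) else'',cv2.minEnclosingCircle(Q[:,:2].astype(np.float32)) if len(Q) else'')
z=np.load("s1.npz")["im"]
A=cv2.resize(im[175:260,250:340],None,fx=4.4,fy=4.4,interpolation=2)
s=z[240:350,240:330];s=cv2.resize(s,None,fx=3.4,fy=3.4,interpolation=2)
c=np.load("scene0.npz")["im"][145:222,130:185];c=cv2.resize(c,None,fx=4.8,fy=4.8,interpolation=2)
o=np.zeros((374,800,3),np.uint8);x=0
for k in(A,c):
    k=k[:374,:800-x];o[:k.shape[0],x:x+k.shape[1]]=k;x+=k.shape[1]
cv2.imwrite("pics/c1.png",o)
E
```

```text
242 242 [0.16994318 0.17363228 0.17607974] ((0.4168022572994232, 0.30662965774536133), (0.02992313541471958, 0.010587654076516628), 10.960795402526855) [0.41605754 0.3066622  0.17363965]
0.045 253 [0.41209902 0.30973697 0.05055052] ((0.4179648756980896, 0.3071729242801666), 0.03026079572737217)
0.066 28 [0.40681817 0.30643878 0.07732957] ((0.41097038984298706, 0.30631619691848755), 0.007433649618178606)
0.09 52 [0.4083467  0.30613611 0.10469952] ((0.41386231780052185, 0.30579057335853577), 0.011590903624892235)
0.11 37 [0.40616658 0.30583488 0.1210485 ] ((0.41268137097358704, 0.30650657415390015), 0.009158652275800705)
```

View pics/c1.png

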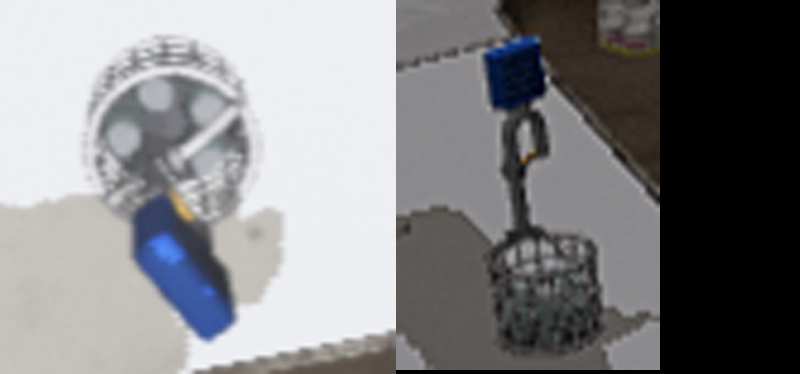

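The crop shows the spine on the left of the hook and the nose and brass gate on the right, which is world +x. The basket yaw is therefore about +11°. Next I measure the ring from above.

```bash
python3 - <<'E'
from h import *
from scipy.optimize import least_squares
for k,p in enumerate(([0.50,-0.03,0.42],[0.56,0.02,0.42])):
    arm.move_ptp(p,[np.pi,0,-2.97]); arm.dwell(.2)
    im,d,W=cloud("wrist");cv2.imwrite(f"pics/w2{k}.png",im)
    Q=W.reshape(-1,3);Q=Q[(Q[:,2]>.17)&(Q[:,2]<.205)&(abs(Q[:,0]-.53)<.08)&(abs(Q[:,1]+.03)<.08)]
    f=lambda q:np.hypot(Q[:,0]-q[0],Q[:,1]-q[1])-.04
    s=least_squares(f,[.525,-.03],loss="soft_l1",f_scale=.002);i=abs(s.fun)<1
    r=f(s.x);i=abs(r)<.006;print(len(Q),i.sum(),s.x,np.percentile(Q[i,2],[50,90,98]),r[i].std())
    th=np.degrees(np.arctan2(Q[i,1]-s.x[1],Q[i,0]-s.x[0]));print(np.histogram(th,np.arange(-180,181,45))[0])
    V=W.reshape(-1,3);D=V[(V[:,2]>.022)&(V[:,2]<.036)&(np.hypot(V[:,0]-.487,V[:,1]+.038)<.055)]
    g=lambda q:np.hypot(D[:,0]-q[0],D[:,1]-q[1])-.041
    print("dish",len(D),least_squares(g,[.487,-.038],loss="soft_l1",f_scale=.002).x)
    T=V[(V[:,2]>.215)&(V[:,2]<.262)&(np.hypot(V[:,0]-.606,V[:,1]+.02)<.03)];print("rod",len(T),np.median(T,0) if len(T) else'')
    F=V[(V[:,2]>.007)&(V[:,2]<.016)&(np.abs(V[:,0]-.54)<.13)&(abs(V[:,1]+.03)<.1)];print("foot",cv2.minAreaRect(F[:,:2].astype(np.float32)))
print(get_time())
E
```

```text
2077 1143 [ 0.52434247 -0.03043352] [0.19308535 0.19436031 0.19538578] 0.0032947030914148735
[136 174 157  90 126 127 177 156]
dish 452 [ 0.48589692 -0.03593846]
rod 266 [ 0.60335205 -0.01905811  0.24646817]
foot ((0.5385191440582275, -0.028316065669059753), (0.19985844194889069, 0.13021263480186462), 8.337916374206543)
2276 1430 [ 0.5238452  -0.03015465] [0.19295149 0.19427734 0.19522761] 0.003075564909904756
[188 214 190 130 158 153 201 196]
dish 491 [ 0.48647196 -0.03562521]
rod 238 [ 0.60400124 -0.01777573  0.25007005]
foot ((0.5385592579841614, -0.028396911919116974), (0.20011045038700104, 0.1301659345626831), 8.3099946975708)
3.6167
```

View pics/w20.png

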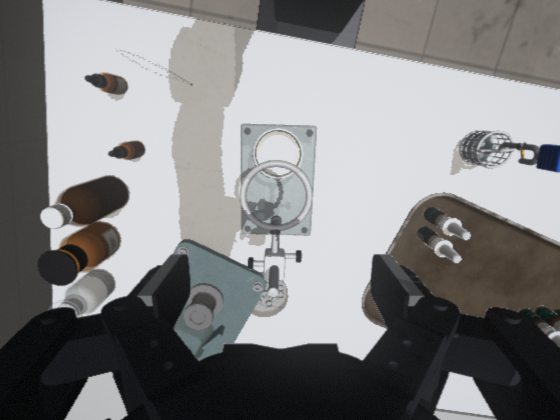

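The wrist view shows the dish at (278,155) and the ring at (277,195), with the foot corners clear. In the world frame that gives a front bar at (0.485, -0.036, 0.190) and a stand yaw of 0.145. Now I grasp.

```bash
python3 - <<'E'
from h import *
Y=0.191-np.pi
arm.move_ptp([.4167,.3067,.30],[np.pi,0,Y])
print(get_tool_pos(),get_contact_force())
print(arm.line_to([.4167,.3067,.159],rate=.12,force_limit=6),get_tool_pos())
arm.close_gripper(80);arm.dwell(.2)
print(get_grip_width(),get_grip_force(),get_tool_pos(),get_eef_rot(),get_contact_force())
arm.line_to([.4167,.3067,.27],rate=.1);arm.dwell(.3)
print(get_tool_pos(),get_contact_force(),get_time())
arm.line_to([.425,-.045,.267],rate=.15,orientation=[np.pi,0,.145-np.pi]);arm.dwell(.5)
print(get_tool_pos(),get_eef_rot(),get_contact_force(),get_time())
im,d,W=cloud("scene");cv2.imwrite("pics/s3.png",cv2.resize(im[90:290,180:400],None,fx=3,fy=3,interpolation=2));np.savez("s3.npz",im=im,W=W)
im,d,W=cloud("wrist");cv2.imwrite("pics/w3.png",im);np.savez("w3.npz",im=im,W=W)
E
```

```text
[0.41807475 0.30554718 0.30034177] [ 0.50644312 -0.13425924  0.01580676]
False [0.41710262 0.30698716 0.15957725]
0.12590631379097497 78.26600074768066 [0.41692883 0.30705574 0.15920736] [ 3.14098085e+00  7.09585417e-04 -2.95052313e+00] [0.26326284 0.61070172 3.02825833]
[0.41659276 0.30662837 0.26971725] [-0.45428593  0.16471703 -1.52343354] 8.6583
[ 0.42500535 -0.04499622  0.26700464] [-3.14156055e+00 -1.29478975e-06 -2.99654856e+00] [ 0.13088334  0.63999254 -2.65950768] 11.65
```

View pics/s3.png

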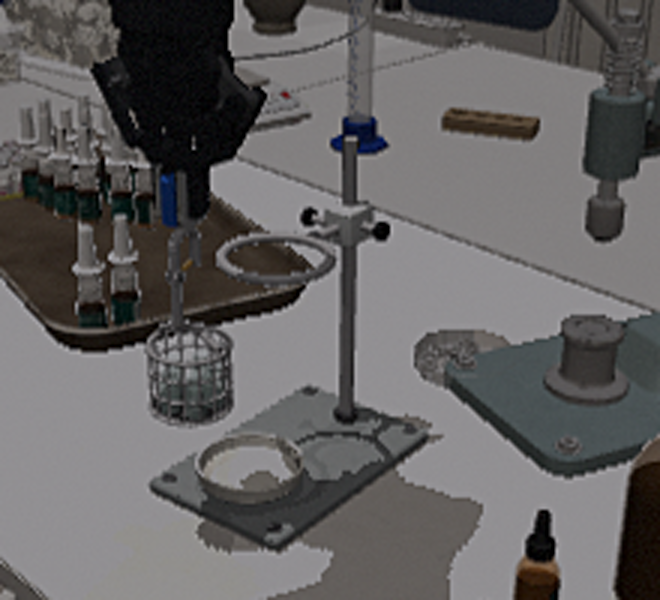

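The basket hangs upright in the grip at about (190,370) in the crop. The hook is just left of the ring front and level with it. Next I approach until the spine touches the bar.

```bash
cat >> h.py <<'E'
u=np.array([np.cos(.145),np.sin(.145),0]); F0=np.array([.5385,-.0284,0])
def at(s,z): return F0+s*u+[0,0,z]
def st():
    p=get_tool_pos();f=get_contact_force();return "s=%.4f y=%.4f z=%.4f F=%s t=%.2f"%((p-F0)@u,(p-F0)@[-u[1],u[0],0],p[2],np.round([f@u,f@[-u[1],u[0],0],f[2]],2),get_time())
E
python3 - <<'E'
from h import *
arm.line_to(at(-.066,.267),rate=.08);arm.dwell(.3);print(st())
print(arm.line_to(at(-.040,.267),rate=.012,force_limit=2.5),st());arm.dwell(.2);print(st())
im,d,W=cloud("scene");cv2.imwrite("pics/s4.png",cv2.resize(im[110:260,200:350],None,fx=4,fy=4,interpolation=2))
E
```

```text
s=-0.0663 y=-0.0001 z=0.2671 F=[-0.77  0.66 -1.9 ] t=12.81
True s=-0.0576 y=-0.0000 z=0.2661 F=[-0.24 -0.17 -2.46] t=13.86
s=-0.0582 y=0.0000 z=0.2657 F=[-0.16  0.26 -2.83] t=14.06
```

View pics/s4.png

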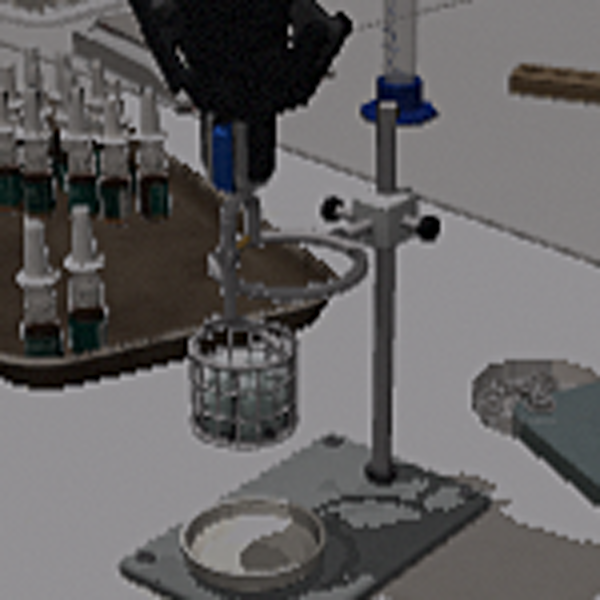

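The bar is close to the spine, with the nose already over the inside of the ring at (250,240). The averaged force shows no contact, so that stop was probably noise. I'll creep on using averaged readings.

```bash
cat >> h.py <<'E'
def favg(n=6):
    a=[]
    for _ in range(n): a.append(get_contact_force()); arm.dwell(.02)
    f=np.mean(a,0); return np.array([f@u,f@[-u[1],u[0],0],f[2]])
E
python3 - <<'E'
from h import *
f0=favg(10);print(f0,st())
for s in np.arange(-.057,-.042,.0015):
    hit=arm.line_to(at(s,.2665),rate=.01,force_limit=5);f=favg();print(round(s,4),hit,np.round(f-f0,2),st())
    if f[0]-f0[0]<-1.5: break
E
```

```text
[-0.09714165  0.04462638 -2.47276725] s=-0.0582 y=-0.0000 z=0.2657 F=[-0.43 -0.53 -2.3 ] t=14.28
-0.057 False [-0.03 -0.31  0.19] s=-0.0571 y=-0.0000 z=0.2665 F=[-0.28 -0.2  -2.18] t=14.65
-0.0555 False [-2.73  0.07  0.6 ] s=-0.0564 y=-0.0001 z=0.2663 F=[-3.18 -0.31 -0.79] t=15.05
```

Contact with the spine came at s of about -0.0567. I back off 1.7 mm to centre the bar in the throat, then press down in small monitored steps.

```bash
python3 - <<'E'
from h import *
S=-.0584
arm.line_to(at(S,.2665),rate=.02);arm.dwell(.1);f0=favg(10);print(f0,st())
arm.line_to(at(S,.252),rate=.03,force_limit=5);print(np.round(favg()-f0,2),st())
pk=0
for z in np.arange(.251,.218,-.001):
    hit=arm.line_to(at(S,z),rate=.012,force_limit=12);f=favg(4)-f0;print(round(z,4),hit,np.round(f,2),"z=%.4f s=%.4f"%(get_tool_pos()[2],(get_tool_pos()-F0)@u))
    if f[2]>10 or hit or abs(f[0])>6: break
print(st())
E
```

```text
[ 0.05206518 -0.00241863 -2.29691697] s=-0.0581 y=0.0000 z=0.2666 F=[ 0.    0.57 -2.06] t=15.61
[-0.01  0.25  0.69] s=-0.0582 y=0.0000 z=0.2521 F=[ 0.08  0.23 -2.71] t=16.34
0.251 False [0.19 0.44 0.57] z=0.2510 s=-0.0584
0.25 False [ 0.26  0.46 -0.24] z=0.2500 s=-0.0584
0.249 False [-0.02 -0.02  0.24] z=0.2490 s=-0.0584
0.248 False [0.06 0.19 0.26] z=0.2480 s=-0.0584
0.247 False [-0.5  -0.19  2.34] z=0.2471 s=-0.0584
0.246 False [-0.49  0.62  4.41] z=0.2462 s=-0.0583
0.245 False [-0.55  0.21  5.01] z=0.2451 s=-0.0582
0.244 False [-0.39  0.16  6.37] z=0.2441 s=-0.0581
0.243 False [-1.13 -0.37  4.98] z=0.2427 s=-0.0591
0.242 False [-1.71 -1.2   6.31] z=0.2419 s=-0.0588
0.241 False [-2.6  -0.6   5.03] z=0.2408 s=-0.0590
0.24 False [-3.52 -0.63  5.89] z=0.2399 s=-0.0587
0.239 False [-4.06 -0.4   4.71] z=0.2386 s=-0.0592
0.238 False [-4.5  -0.9   5.24] z=0.2379 s=-0.0587
0.237 False [-4.35 -0.97  4.21] z=0.2369 s=-0.0586
0.236 False [-4.85 -0.56  3.03] z=0.2357 s=-0.0590
0.235 False [-4.85 -0.71  3.8 ] z=0.2350 s=-0.0585
0.234 False [-5.12 -0.67  3.04] z=0.2339 s=-0.0586
0.233 False [-4.66 -0.51  2.12] z=0.2329 s=-0.0586
0.232 False [-4.47 -1.04  3.78] z=0.2321 s=-0.0582
0.231 False [-4.51 -0.61  2.25] z=0.2309 s=-0.0586
0.23 False [-4.79 -0.52  0.59] z=0.2297 s=-0.0589
0.229 False [-5.27 -0.57 -0.67] z=0.2287 s=-0.0590
0.228 False [-5.34  0.1  -2.16] z=0.2275 s=-0.0594
0.227 False [-1.97  0.42 -0.83] z=0.2273 s=-0.0572
0.226 False [-0.45 -0.11 -0.12] z=0.2263 s=-0.0574
0.225 False [-0.09 -0.06 -0.05] z=0.2251 s=-0.0580
0.224 False [-0.15 -0.    0.28] z=0.2240 s=-0.0584
0.223 False [-0.21  0.13 -0.05] z=0.2230 s=-0.0584
0.222 False [-0.41 -0.13  2.34] z=0.2221 s=-0.0584
0.221 False [-1.4   0.04  5.71] z=0.2212 s=-0.0584
0.22 False [-1.88  0.03  8.73] z=0.2203 s=-0.0584
0.219 False [-2.68  0.38 11.8 ] z=0.2196 s=-0.0583
s=-0.0583 y=-0.0000 z=0.2196 F=[-2.73  0.46 10.13] t=26.79
```

The gate flicked shut at z of about 0.227 and the bar came home at about 0.222. Now I tug it up.

```bash
python3 - <<'E'
from h import *
S=-.0584
arm.line_to(at(S,.2245),rate=.01);arm.dwell(.2);f0=favg(10);print(f0,st())
arm.line_to(at(S,.231),rate=.02,force_limit=6)
for z in np.arange(.232,.241,.0007):
    hit=arm.line_to(at(S,z),rate=.01,force_limit=9);f=favg(4)-f0;print(round(z,4),hit,np.round(f,2),"z=%.4f"%get_tool_pos()[2])
    if f[2]<-8: break
arm.dwell(.3);print(np.round(favg()-f0,2),st())
im,d,W=cloud("scene");cv2.imwrite("pics/s5.png",cv2.resize(im[130:230,210:310],None,fx=6,fy=6,interpolation=2))
E
```

```text
[ 0.17329826  0.13567207 -2.00943914] s=-0.0584 y=-0.0000 z=0.2245 F=[ 0.3   0.58 -2.47] t=27.86
0.232 False [-0.07 -0.14  0.14] z=0.2320
0.2327 False [-0.06 -0.16 -0.24] z=0.2327
0.2334 False [ 0.19  0.16 -0.39] z=0.2334
0.2341 False [-0.21  0.15 -0.29] z=0.2341
0.2348 False [-0.46  0.22 -0.36] z=0.2348
0.2355 False [ 0.14 -0.36 -1.37] z=0.2354
0.2362 False [-0.01 -0.86 -3.26] z=0.2360
0.2369 False [ 0.57 -0.27 -5.81] z=0.2367
0.2376 False [-0.08 -0.33 -8.06] z=0.2374
[ 0.53  0.14 -8.94] s=-0.0586 y=-0.0000 z=0.2375 F=[  0.58  -0.22 -10.69] t=31.58
```

View pics/s5.png

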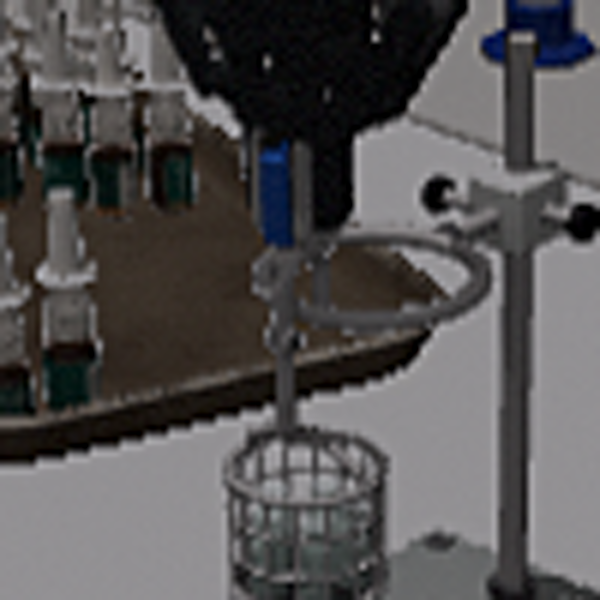

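The gate caught and held a pull of about 9 N, and the view shows the bar inside the hook at (290,290). Now I lower it, release it and retreat.

```bash
python3 - <<'E'
from h import *
S=-.0584
arm.line_to(at(S,.2240),rate=.015,force_limit=13);f0=favg(8);print(f0,st())
for z in (.2230,.2225,.222,.2215,.221):
    arm.line_to(at(S,z),rate=.01);f=favg(8)-f0;print(np.round(f,2),st())
    if f[2]>1.7: break
arm.release();arm.dwell(.3);print(st(),get_grip_width())
arm.line_to(at(S,.33),rate=.06,force_limit=4);print(st())
arm.line_to(at(S-.03,.40),rate=.15);arm.dwell(2.5);print(st())
for n in("scene","wrist"):
    for k in range(2):
        im,d,W=cloud(n);I=im.astype(int);m=(I[...,0]>I[...,1]+40)&(I[...,0]>I[...,2]+60)&(abs(W[...,0]-.48)<.05)&(abs(W[...,1]+.036)<.05)
        print(n,m.sum(),np.nanmedian(W[m],0));arm.dwell(.3)
im,_,_=cloud("scene");cv2.imwrite("pics/s6.png",cv2.resize(im[120:340,200:440],None,fx=2.7,fy=2.7,interpolation=2))
E
```

```text
[ 0.24222717 -0.08262805 -2.15122574] s=-0.0583 y=-0.0000 z=0.2241 F=[ 0.66  0.61 -1.73] t=32.83
[-0.44 -0.1  -0.67] s=-0.0584 y=0.0000 z=0.2230 F=[-0.31 -0.88 -1.78] t=33.21
[-0.49  0.1   0.55] s=-0.0585 y=0.0000 z=0.2225 F=[-0.11  0.51 -2.04] t=33.59
[-1.21  0.23  2.72] s=-0.0584 y=-0.0000 z=0.2221 F=[-0.42  0.05  0.68] t=33.98
s=-0.0584 y=0.0000 z=0.2220 F=[ 0.8  -1.47 -0.36] t=34.98 1.0029857617256632
s=-0.0586 y=0.0000 z=0.3297 F=[-0.46  0.09 -0.48] t=36.93
s=-0.0884 y=0.0000 z=0.4000 F=[ 0.72 -0.49  0.59] t=40.09
scene 24 [ 0.47514238 -0.04148146  0.23380272]
scene 24 [ 0.4772259  -0.04082907  0.23369001]
wrist 309 [ 0.47988649 -0.03826031  0.23636677]
wrist 312 [ 0.47989932 -0.0382865   0.23638337]
```

View pics/s6.png

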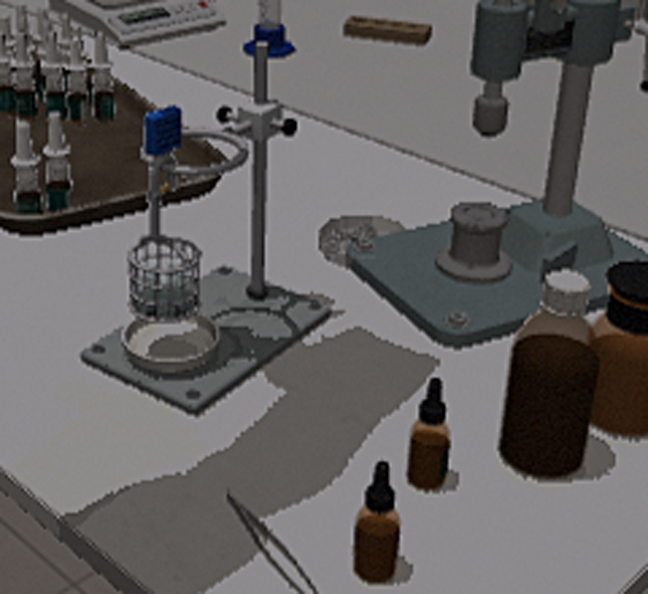

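The basket hangs upright and still on the front of the ring, with its grip at (163,132) in the crop and the dish below it. The bottles and jars in this view stand where they were, so I'm handing in.

```bash
python3 -c "
from plant import arm, cam, kinematics, get_time, get_joint_positions, get_qvel, get_tau, get_tool_pos, get_eef_rot, get_contact_force, get_moment, get_grip_width, get_grip_force
print(arm.finish_job())"
```

```text
the job is handed in; nothing more can be done
None
```

The basket is hanging upright and still on the ring over the dish; the gate snapped shut and held a tug of about 9 N, pushes on the ring read about 12 N at most, the bystanders in the last view had not moved, and the job was handed in at about 41 s.

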